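Lock up the key station

TASK

Lock the valuables away for the weekend: open the lidded plywood box and put in the sunglasses case, which is thin-shelled and must be gripped and set down gently, and whichever of the keys, carabiner, padlock and door fob are lying about. Shut the lid, then knock the two locking pins in it fully home with the mallet, never pushing them with the hand itself, and stand the mallet on its head again in the low open box, handle level. Leave everything else where it is.

Things in the scene. Friction and masses are not known exactly. Their poses are not given: they have to be found in the camera images.
- station: key station, fixed: a low open plywood box (tray, 210 deep in x, 532 wide in y, walls 40 high, 6 thick) with a lidded plywood box (190 deep, 300 wide) stacked on its right (-y) part. Origin: table level under the centre of the lidded box; x from its front (handle side, towards the robot) to its back, y to the left, z up. The lidded box's rim is 94 above the table.
- box_floor (a point): centre of the inner floor of the lidded box, 46 above the table. The inside is 178 (x) by 288 (y) and 48 deep
- tray_floor (a point): centre of the inner floor, 6 above the table, of the left (+y) part of the low open box where the mallet lives. The inside is 198 (x) by 208 (y), walls rising 34 above this floor
- lid (a joint): angle of the lid: 0 shut, grows to 1.55 rad as it opens upward about its back edge. A stiff hinge holds it wherever it is left; moving it takes 2 to 6 N at the bar. The lid is a plywood board 10 thick, 190 deep, 300 wide; shut, its upper face is 104 above the table
- lid_hinge (a point): middle of the hinge line at the back rim of the lidded box (axis along the station's y), 94 above the table
- lid_bar (a point): middle of the lid's round steel bar handle, 14 in diameter, 110 long along the station's y, held 48 in front of the lid's front edge (gap of 41 to it); 238 from the hinge line, 99 above the table when shut. It can be pinched from above and followed round the hinge, turning between the fingers if the pinch is light (20 to 30 N); a hard pinch binds
- pin_left_top (a point): centre of the top face of the left (+y) sprung steel locking pin, 22 in diameter, standing upright from the lid near its front edge: 165 in front of the hinge line, 100 left of the lid's middle. Driven fully home its top is 5 above the lid
- pin_right_top (a point): the same for the right (-y) pin, 100 right of the lid's middle
- pin_left (a joint): how far the left pin has been driven down, m: 0 standing (top 21 above the lid), 0.016 fully home. It needs 6 to 9 N plus, and a spring catch holds it where it was driven
- pin_right (a joint): the same for the right pin
- mallet: wooden mallet, 0.24 to 0.36 kg, standing on a face of its square head with the handle level. Head 56 (x) by 50 (y) by 50 (z); origin at the centre of the head's underside, which is a striking face. The handle, 18 wide (y), 22 high (z), leaves the head at x = -28, its axis 25 above the origin, and ends at x = -138
- sunglasses_case: plastic sunglasses case, 150 (x) by 58 (y) by 42 high; origin at the centre of its underside. Thin shell: it cracks when the two finger pads together press on it with more than 90 N (a grip above about 40 N), or if it hits the station with more than 60 N; a grip of 20 to 30 N carries it
- keys: bunch of keys: a dark wooden tag 46 (x) by 22 (y) by 16 high with a flat steel ring at its +x end and two keys on it, reaching to x = 80; origin at the centre of the tag's underside. May be absent
- carabiner: aluminium carabiner lying flat, 82 (x) by 46 (y), 10 high; origin at its centre on the underside. May be absent
- padlock: brass padlock lying flat, body 40 (x) by 42 (y) by 20 high with a steel shackle out to x = 50; origin at the centre of the body's underside. May be absent
- door_fob: grey plastic door-entry fob, 50 (x) by 34 (y) by 13 high; origin at the centre of its underside. May be absent
- cactus_pot: bystander: white ceramic pot, 80 across, with a cactus, 125 high in all; origin under its centre
- spoon_rest: bystander: wooden spoon rest, 130 (x) by 70 (y), 22 high; origin under its centre
- mug: bystander: mug, 80 across, 90 high; origin under its centre
- tape_roll: bystander: paper tape roll lying flat, 64 across, 20 high; origin under its centre
- stapler: bystander: stapler, 110 long, 34 wide, 40 high; origin under its centre
Not all that is in view belongs to the job. Leave any purple or turquoise look-alike of the sunglasses_case alone.

How it is judged:
On the way, in this order (a step that is already met when the one before it is completed fails the run):
1. the lid is opened (beyond 0.9 rad) (value of joint lid above 0.9 rad), for 0.1 s.
2. everything present is in the box and the lid is shut, the pins still standing (x of sunglasses_case in the frame of box_floor between -0.089 and 0.089 m and y of sunglasses_case in the frame of box_floor between -0.144 and 0.144 m and z of sunglasses_case in the frame of box_floor between -0.006 and 0.046 m and x of keys in the frame of box_floor between -0.089 and 0.089 m and y of keys in the frame of box_floor between -0.144 and 0.144 m and z of keys in the frame of box_floor between -0.006 and 0.046 m and x of carabiner in the frame of box_floor between -0.089 and 0.089 m and y of carabiner in the frame of box_floor between -0.144 and 0.144 m and z of carabiner in the frame of box_floor between -0.006 and 0.046 m and x of padlock in the frame of box_floor between -0.089 and 0.089 m and y of padlock in the frame of box_floor between -0.144 and 0.144 m and z of padlock in the frame of box_floor between -0.006 and 0.046 m and x of door_fob in the frame of box_floor between -0.089 and 0.089 m and y of door_fob in the frame of box_floor between -0.144 and 0.144 m and z of door_fob in the frame of box_floor between -0.006 and 0.046 m and value of joint lid below 0.04 rad and value of joint each of pin_left, pin_right below 0.008 m), for 0.2 s.
3. both pins are driven home, the mallet on one of them (value of joint lid below 0.04 rad and value of joint each of pin_left, pin_right above 0.013 m and (contact force between mallet and pin_left above 0.5 N or contact force between mallet and pin_right above 0.5 N)), for 0.02 s.
At the end, for the whole second after the job is handed in: every valuable present lies inside the lidded box, the lid is shut (under 0.04 rad), both pins are down at least 13 of their 16 mm, and the mallet stands at rest on its head on the floor of the open box, tilted less than 0.15 rad (x of sunglasses_case in the frame of box_floor between -0.089 and 0.089 m and y of sunglasses_case in the frame of box_floor between -0.144 and 0.144 m and z of sunglasses_case in the frame of box_floor between -0.006 and 0.046 m and x of keys in the frame of box_floor between -0.089 and 0.089 m and y of keys in the frame of box_floor between -0.144 and 0.144 m and z of keys in the frame of box_floor between -0.006 and 0.046 m and x of carabiner in the frame of box_floor between -0.089 and 0.089 m and y of carabiner in the frame of box_floor between -0.144 and 0.144 m and z of carabiner in the frame of box_floor between -0.006 and 0.046 m and x of padlock in the frame of box_floor between -0.089 and 0.089 m and y of padlock in the frame of box_floor between -0.144 and 0.144 m and z of padlock in the frame of box_floor between -0.006 and 0.046 m and x of door_fob in the frame of box_floor between -0.089 and 0.089 m and y of door_fob in the frame of box_floor between -0.144 and 0.144 m and z of door_fob in the frame of box_floor between -0.006 and 0.046 m and value of joint lid below 0.04 rad and value of joint each of pin_left, pin_right above 0.013 m and x of mallet in the frame of tray_floor between -0.095 and 0.095 m and y of mallet in the frame of tray_floor between -0.1 and 0.1 m and z of mallet in the frame of tray_floor between -0.006 and 0.012 m and angle between mallet's own z axis and vertical below 0.15 rad and linear speed of mallet below 0.02 m/s); the robot touches nothing.
It fails at once if the sunglasses case is squeezed by more than 90 N, both pads together (contact force between the fingers and sunglasses_case above 90 N).
It fails at once if the sunglasses case hits the station with more than 60 N (contact force between sunglasses_case and station above 60 N).
It fails at once if a pin is pushed by the gripper or arm (contact force between any of the fingers, the arm and pin_left above 3 N or contact force between any of the fingers, the arm and pin_right above 3 N).
It fails at once if a bystander is moved more than 50 mm (distance of any of cactus_pot, spoon_rest, mug, tape_roll, stapler from where it was at the start of the episode above 0.05 m).
Of keys, carabiner, padlock, door_fob only 2 to 3 are there at a start; the rules pass over those that are not, and their reading is None.
At some moment in a run one of keys, carabiner, padlock, door_fob may be knocked a few centimetres aside while the robot is not near it.
It also fails if it takes over 210 s, if anything falls off the work surface, if the arm or the gripper's body presses on something with over 40 N, if the wrist force passes 120 N, or if a joint passes its speed limit or range.

ROBOT

A 6-joint arm with a two-finger parallel gripper is mounted at the origin on the work surface. World frame = base frame: x ahead of the robot, y to its left, z up, the work surface at z = 0. Lengths are in m, angles in rad, forces in N, time in s.
With the tool pointing down it reaches from about 0.275 to 0.85 m from the base axis. Payload 5.2 kg.
Tool frame: the origin (TCP) lies midway between the tips of the shut fingers; the grasp point (between the pads) lies 19 mm behind it; z points along the fingers, y is the line along which they close (so a half turn about z gives the same grasp; the last joint's range is limited). The gripper opens to 85 mm and grips with 20 to 120 N. Pads are 22 mm wide; open, the fingers measure 114 mm over their backs; the gripper's body (76 mm by 85 mm) begins 54 mm behind the grasp point. The pads swing forward as they close: fully open they stand 13 mm farther back than shut.
Start: joints at [-1.532, 0.259, 1.535, -0, 1.348, -0.203], TCP at [0.132, -0.534, 0.231] pointing down, gripper open.
Joint ranges: [-3.14, 3.14], [-0.91, 2.08], [0.19, 2.58], [-1.22, 4.36], [0.22, 2.71], [-3.12, 3.12]. Speed limits (rad/s): [2.57, 2.57, 3.14, 3.14, 3.14, 3.14].

INTERFACE

Orientations are given as a unit quaternion [x, y, z, w].
In Python, from cell import move_ptp, move_straight, set_joints, gripper_to, sleep, solve_ik, read_state, camera, calibration, PlanningError, finish_job gives the robot as it stands. The module is installed in compiled form; this text tells all that it offers. Calls block until the motion is done:
- move_ptp(position, orientation): joint-space move of the TCP to a pose.
- move_straight(position, attitude=None, feed=0.15): straight line of the TCP; attitude=None keeps the orientation; feed is the mean speed in m/s.
- set_joints(angles): joint-space move.
- gripper_to(opening, effort=None): finger opening in m; effort is the grip in N (None keeps the last); returns when the fingers have stopped.
- sleep(seconds).
- solve_ik(position, orientation): joint angles nearest the present ones, or None.
- read_state(): the state.
- camera(name): name is "scene" or "top"; returns the picture (384x512x3 uint8, blue, green, red); there is no depth.
- calibration(name): a dict with "mtx" (3x3 intrinsics, pixels), "distortion" ([k1, k2, p1, p2, k3] as OpenCV has them; the pictures are not rectified), "extrinsics" (4x4, takes a point from camera to world coordinates). Camera axes: x right, y up, looking along -z (the intrinsics and any distortion apply to the point x, -y, -z); pixel columns grow to the right and rows downward; lengths in m; the calibration is good to about 2 mm. A picture is of the moment at which its call begins. calibration takes no time and is no camera call.
A pose or a line that the arm cannot do raises PlanningError and nothing moves.
- finish_job(): hands the job in; it is judged then, once.
The state is a dict: "clock": time; "qpos": joint angles; "joint_vel": joint speeds; "tau": joint torques, N m; "position": TCP position; "tcp_rot": TCP orientation; "contact_force": force on the tool from outside, world axes, zero at the start; "ft_torque": the same for the moment, N m; "opening": finger opening in m; "finger_force": force on a finger pad.
Only numpy, scipy, OpenCV 4.12 (cv2) and the standard library are available. Lean on these libraries where they do the work, as an engineer would, in place of code of your own. Each camera call takes 0.05 s, during which the arm holds its last target. There are 200 camera calls.

## Working session

There is one attempt and no reset: what is moved stays moved. The work goes in short steps, each a Python script; the robot and the scene stay as the last script left them, time stands still between calls to the robot, and variables do not carry over. Pictures are saved under pics/ and viewed, at most 14 in all, crops included, and the job is handed in when it is done.

```bash
mkdir -p pics; ls; python3 - <<'E'
from cell import *
import cv2,numpy as np
for n in("scene","top"):
    im=camera(n);cv2.imwrite(f"pics/{n}0.png",cv2.resize(im,(800,600),interpolation=cv2.INTER_CUBIC));np.save(f"pics/{n}0.npy",im)
    c=calibration(n);print(n,np.round(c["mtx"],1).tolist(),np.round(c["distortion"],3),np.round(c["extrinsics"],3).tolist())
print(read_state())
E
```

```text
pics
scene [[432.5, 0.0, 260.8], [0.0, 432.5, 194.3], [0.0, 0.0, 1.0]] [0.058 0.    0.    0.    0.   ] [[0.589, -0.512, 0.625, 1.352], [0.808, 0.361, -0.466, -0.687], [0.013, 0.779, 0.627, 0.999], [0.0, 0.0, 0.0, 1.0]]
top [[482.2, 0.0, 254.0], [0.0, 482.2, 193.9], [0.0, 0.0, 1.0]] [-0.113  0.     0.     0.     0.   ] [[-0.02, 0.991, -0.135, 0.215], [-1.0, -0.02, 0.001, -0.004], [-0.002, 0.135, 0.991, 1.736], [0.0, 0.0, 0.0, 1.0]]
{'clock': 0.1, 'qpos': array([-1.53181846e+00,  2.59249750e-01,  1.53598849e+00, -1.32397601e-05,
        1.34801477e+00, -2.02787065e-01]), 'joint_vel': array([ 0.00032163, -0.00150305, -0.00069085, -0.00078212,  0.00014809,
       -0.00136189]), 'tau': array([ 1.58564839e-03, -4.46969998e+01, -2.91247612e+01, -3.95307006e-04,
        6.14130564e-03, -2.09835417e-05]), 'position': array([ 0.13168493, -0.5335015 ,  0.23056284]), 'tcp_rot': array([ 9.92702088e-01,  1.20589694e-01,  6.14859864e-05, -8.27923226e-04]), 'contact_force': array([0.32016565, 0.40282444, 1.0215902 ]), 'ft_torque': array([-0.03669212,  0.0029542 ,  0.01704538]), 'finger_force': 0.0, 'opening': 0.08548208632263064}
```

View pics/scene0.png

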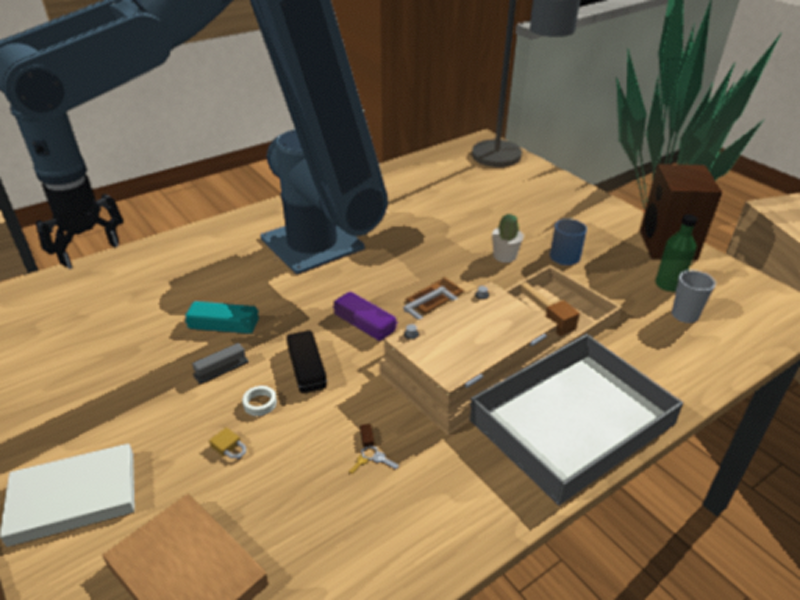

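View pics/top0.png

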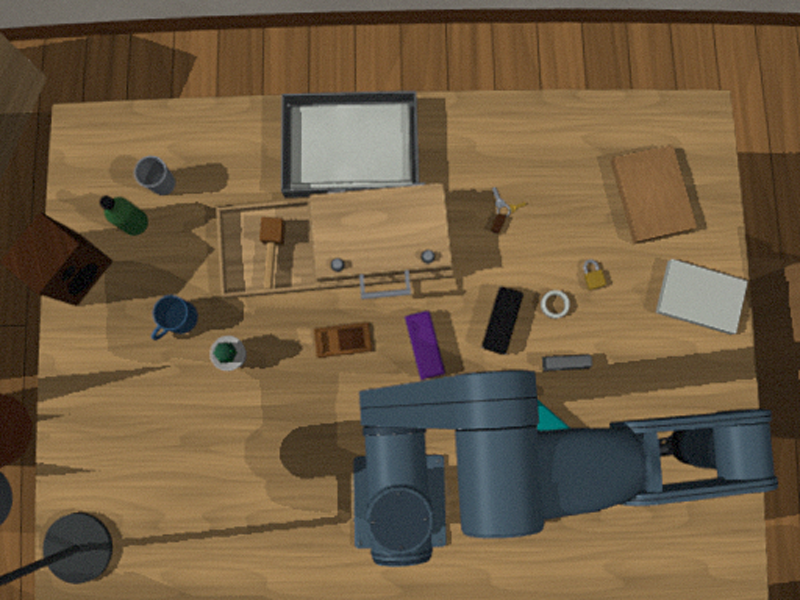

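The top view shows the station with the lidded box (lid ~(380,235), pins (337,265) and (428,257), bar (385,287)) and the mallet (270,235). It also shows the keys (498,215), the padlock (595,275) and a tape ring (555,303). I see no fob or carabiner.
Case candidates are black (503,320), purple (425,345) and turquoise (550,415). Black is the only one not excluded, so I'll confirm it in an enlarged crop.

```bash
cat > h.py <<'E'
import numpy as np,cv2
from cell import *
def ray(n,px):
    c=calibration(n);E=np.array(c["extrinsics"])
    u=cv2.undistortPoints(np.array(px,float).reshape(-1,1,2),np.array(c["mtx"]),np.array(c["distortion"])).reshape(-1,2)
    return E[:3,3],np.c_[u[:,0],-u[:,1],-np.ones(len(u))]@E[:3,:3].T
def at(n,px,z):
    o,d=ray(n,px);return (o+d*((z-o[2])/d[:,2])[:,None])
def proj(n,P):
    c=calibration(n);E=np.linalg.inv(np.array(c["extrinsics"]));p=np.atleast_2d(P)@E[:3,:3].T+E[:3,3]
    return cv2.projectPoints(p*[1,-1,-1],np.zeros(3),np.zeros(3),np.array(c["mtx"]),np.array(c["distortion"]))[0].reshape(-1,2)
def blob(mask,box):
    x0,y0,x1,y1=box;m=np.zeros_like(mask,np.uint8);m[y0:y1,x0:x1]=mask[y0:y1,x0:x1]
    k,l,s,c=cv2.connectedComponentsWithStats(m);
    if k<2:return None
    i=1+s[1:,4].argmax();q=np.argwhere(l==i)[:,::-1].astype(np.float32)
    return c[i],s[i,4],cv2.minAreaRect(q),q
E
python3 - <<'E'
from h import *
im=np.load("pics/top0.npy")
cv2.imwrite("pics/crop.png",cv2.resize(im[110:250,130:400],None,fx=2.96,fy=2.96,interpolation=cv2.INTER_CUBIC))
hsv=cv2.cvtColor(im,cv2.COLOR_BGR2HSV)
for nm,p in dict(case=(322,205),tag=(318,143),padl=(381,181),pinL=(216,169),pinR=(274,164),mhead=(173,147),mhan=(173,170),lid=(240,150),bar=(246,188),table=(350,120),tablesh=(320,178)).items():
    print(nm,im[p[1],p[0]],hsv[p[1],p[0]])
V=hsv[...,2]
for nm,m,box,z in[("case",V<45,(300,175,345,235),.042),("tag",V<85,(305,130,330,155),.016)]:
    b=blob(m,box);bp=cv2.boxPoints(b[2]);W=at("top",bp,z);print(nm,b[0],b[1],at("top",b[0],z).round(3),W[:,:2].round(3).tolist(),[np.linalg.norm(W[i]-W[i+1]).round(3) for i in(0,1)])
E
```

```text
case [20 22 21] [45 23 22]
tag [19 36 58] [ 13 171  58]
padl [ 44 109 138] [ 21 174 138]
pinL [127 125 121] [100  12 127]
pinR [128 124 122] [110  12 128]
mhead [ 28  67 104] [ 15 186 104]
mhan [ 74 118 147] [ 18 127 147]
lid [105 147 181] [ 17 107 181]
bar [125 116 112] [111  27 125]
table [ 74 119 148] [ 18 127 148]
tablesh [ 89 138 170] [ 18 122 170]
case [321.3943662  204.64788732] 639 [[ 0.403 -0.243  0.042]] [[0.342, -0.194], [0.481, -0.24], [0.464, -0.293], [0.325, -0.246]] [np.float64(0.147), np.float64(0.056)]
tag [316.88235294 142.31617647] 136 [[ 0.636 -0.239  0.016]] [[0.622, -0.21], [0.669, -0.231], [0.653, -0.268], [0.606, -0.248]] [np.float64(0.052), np.float64(0.041)]
```

View pics/crop.png

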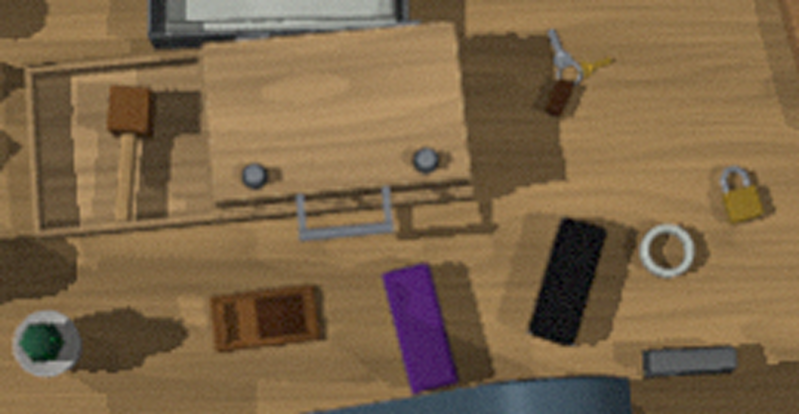

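The crop shows the case as the plain black block at crop (568,280); it measures 147×56 mm against a stated 150×58. The padlock is at (742,200), the tag at (559,98), the pins at (254,175) and (425,159), and the bar runs from (302,238) to (393,229).

```bash
python3 - <<'E'
from h import *
im=np.load("pics/top0.npy")
hsv=cv2.cvtColor(im,cv2.COLOR_BGR2HSV);H,S,V=cv2.split(hsv)
def rep(nm,m,box,z):
    b=blob(m,box)
    if b is None:print(nm,None);return
    W=at("top",cv2.boxPoints(b[2]),z);e=[W[1]-W[0],W[2]-W[1]];l=[np.linalg.norm(x) for x in e]
    print(nm,b[0].round(1),b[1],"rectc",W.mean(0).round(4)[:2],"c",at("top",b[0],z).round(4)[0,:2],"len",np.round(l,3),"dir of long",np.arctan2(*e[int(l[1]>l[0])][1::-1]).round(3))
rep("tag",(V<85)&(S>140),(305,130,330,155),.016)
rep("lock",(S>155)&(V>90)&(H>18),(368,170,392,190),.02)
rep("pinL",(S<60),(208,160,226,177),.125)
rep("pinR",(S<60),(265,155,283,173),.125)
rep("bar",(S<70)&(V>100),(225,183,268,195),.106)
rep("mhead",(S>150)&(V<135),(160,135,185,158),.056)
rep("shackle",(S<70)&(V>110),(370,163,388,180),.005)
rep("keysteel",(S<70)&(V>110),(310,115,330,140),.005)
# lid corners on z=.104
print(at("top",[(130+a/2.96,110+b/2.96) for a,b in[(203,44),(458,22),(470,180),(216,205)]],.104).round(3).tolist())
# handle centreline z=.042 ; tray corners z=.04
print(at("top",[(130+a/2.96,110+b/2.96) for a,b in[(129,140),(123.5,220)]],.042).round(3).tolist(),at("top",[(130+a/2.96,110+b/2.96) for a,b in[(27,68),(39,233)]],.04).round(3).tolist())
E
```

```text
tag [318.4 142.5] 73 rectc [ 0.6356 -0.2442] c [ 0.6351 -0.2448] len [0.046 0.025] dir of long -0.543
lock [380.5 178.7] 126 rectc [ 0.4966 -0.4661] c [ 0.4958 -0.4662] len [0.045 0.039] dir of long -1.27
pinL [215.5 169.1] 57 rectc [0.523  0.1241] c [0.5227 0.124 ] len [0.024 0.028] dir of long 3.133
pinR [273.6 163.8] 54 rectc [ 0.5371 -0.0744] c [ 0.537  -0.0738] len [0.024 0.027] dir of long -2.389
bar [246.  187.2] 145 rectc [0.4619 0.0217] c [0.4612 0.0218] len [0.11  0.028] dir of long -1.591
mhead [173.7 147.1] 230 rectc [0.6188 0.278 ] c [0.619 0.279] len [0.057 0.058] dir of long -1.739
shackle [377.2 169.4] 33 rectc [ 0.5327 -0.4598] c [ 0.5333 -0.4596] len [0.034 0.027] dir of long -1.311
keysteel [319.4 128.6] 50 rectc [ 0.6958 -0.2554] c [ 0.6908 -0.2525] len [0.029 0.062] dir of long -2.993
[[0.685, 0.184, 0.104], [0.706, -0.118, 0.104], [0.516, -0.126, 0.104], [0.492, 0.169, 0.104]]
[[0.585, 0.281, 0.042], [0.487, 0.288, 0.042]] [[0.679, 0.409, 0.04], [0.473, 0.391, 0.04]]
```

The measurements agree: the pins are 198 mm apart (stated 200), the bar is 110 mm long, and the lid sides and pins give the same yaw of about 0.073. Next I open the lid.

```bash
cat >> h.py <<'E'
YAW=.073;c_,s_=np.cos(YAW),np.sin(YAW);HINGE=np.array([.697,.0378,.094])
S0=HINGE-[.095*c_,.095*s_,.094]
def st(x,y,z):return S0+[x*c_-y*s_,x*s_+y*c_,z]
def down(yaw):return [np.cos(yaw/2),np.sin(yaw/2),0,0]
def bar(a):
    r=np.hypot(.238,.005);b=a+np.arctan2(.005,.238);d=r*np.cos(b)
    return HINGE+[-d*c_,-d*s_,r*np.sin(b)]
def go(p,yaw=None,feed=.15):move_straight(list(p),None if yaw is None else down(yaw),feed=feed)
def info(t=""):
    s=read_state();print(t,round(s["clock"],1),s["position"].round(4),"F",s["contact_force"].round(1),"open",round(s["opening"],4),"ff",round(s["finger_force"],1))
    return s
def grab(n,f):
    im=camera(n);np.save(f"pics/{f}.npy",im);return im
E
python3 - <<'E'
from h import *
y=YAW+np.pi/2
print(S0,bar(0))
b=bar(0)-[0,0,.019]
move_ptp(list(b+[0,0,.13]),down(y));gripper_to(.04,25)
go(b,feed=.12);info("at bar");gripper_to(0,25);info("gripped")
try:
    for a in np.arange(.13,1.45,.13):
        go(bar(a)-[0,0,.019],feed=.12)
        if round(a/.13)%3==1:info(f"a={a:.2f}")
except PlanningError as e:print(e)
info("end")
im=grab("scene","open");cv2.imwrite("pics/open.png",cv2.resize(im,(640,480)))
E
```

```text
[0.60225302 0.03087116 0.        ] [0.45963387 0.02044143 0.099     ]
at bar 4.1 [0.4602 0.0204 0.0806] F [ 0.6  1.1 -0.1] open 0.04 ff 0.0
gripped 4.5 [0.4598 0.0203 0.0806] F [-1.6  0.1  5.5] open 0.0133 ff 24.5
a=0.13 4.9 [0.4621 0.0205 0.1107] F [-0.8 -1.2 -0.7] open 0.0132 ff 25.0
a=0.52 6.1 [0.4911 0.0226 0.1972] F [-10.8  -3.2   6.6] open 0.0132 ff 25.3
a=0.91 7.3 [0.5525 0.027  0.2696] F [-20.2  -3.4  27.1] open 0.0128 ff 26.3
a=1.30 8.6 [0.6405 0.0333 0.3093] F [-1.2 -1.9 14.2] open 0.0132 ff 26.6
end 9.0 [0.6711 0.0355 0.3139] F [ 1.  -1.3  9.8] open 0.0131 ff 26.7
```

View pics/open.png

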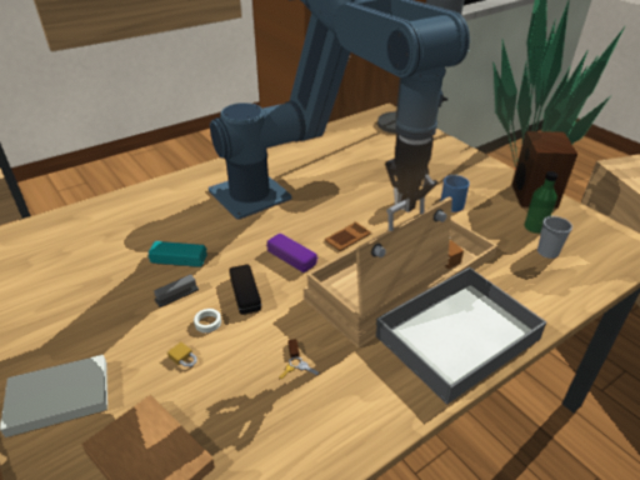

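The scene picture shows the lid standing nearly upright (bar at (405,212), still in the fingers) and the valuables in place. I release the bar, re-measure from the top, and pick the case.

```bash
cat >> h.py <<'E'
def find(im):
    H,S,V=cv2.split(cv2.cvtColor(im,cv2.COLOR_BGR2HSV));o={}
    for nm,m,box,z in[("case",V<45,(295,170,350,240),.042),("tag",(V<85)&(S>140),(295,115,350,170),.016),("lock",(S>155)&(V>90)&(H>18),(355,155,410,210),.02)]:
        b=blob(m,box)
        if b is None:continue
        W=at("top",cv2.boxPoints(b[2]),z);e=[W[1]-W[0],W[2]-W[1]];l=[np.linalg.norm(x) for x in e]
        v=e[int(l[1]>l[0])];a=np.arctan2(v[1],v[0]);a=(a+np.pi/2)%np.pi-np.pi/2
        o[nm]=(W.mean(0)[:2],a,np.round(l,3));print(nm,b[0].round(1),b[1],W.mean(0)[:2].round(4),round(a,3),o[nm][2])
    return o
E
python3 - <<'E'
from h import *
gripper_to(.04,25);p=read_state()["position"];go(p+[0,0,.08])
im=grab("top","t1");o=find(im)
c,a,_=o["case"];c=c+[.001,-.002]
gripper_to(.08,25)
move_ptp([c[0],c[1],.16],down(a));go([c[0],c[1],.011],feed=.12);info("at case")
gripper_to(.03,25);s=info("grip")
if s["opening"]>.045:
    go([c[0],c[1],.20],feed=.12);info("lift")
im=grab("top","t2");cv2.imwrite("pics/t2.png",cv2.resize(im[90:260,120:410],None,fx=2.7,fy=2.7))
E
```

```text
case [321.4 204.6] 636 [ 0.4034 -0.2433] -0.322 [0.147 0.056]
tag [318.6 142.5] 61 [ 0.635  -0.2456] -0.564 [0.043 0.021]
lock [380.6 178.6] 129 [ 0.4966 -0.4661] -1.27 [0.045 0.039]
at case 13.7 [ 0.4048 -0.2457  0.0116] F [0.3 0.3 0.1] open 0.0797 ff 0.0
grip 14.0 [ 0.4048 -0.2456  0.0117] F [-0.2  0.4  6.1] open 0.0575 ff 28.0
lift 15.7 [ 0.404  -0.245   0.1993] F [ 0.6  0.4 -1.9] open 0.0574 ff 27.2
```

View pics/t2.png

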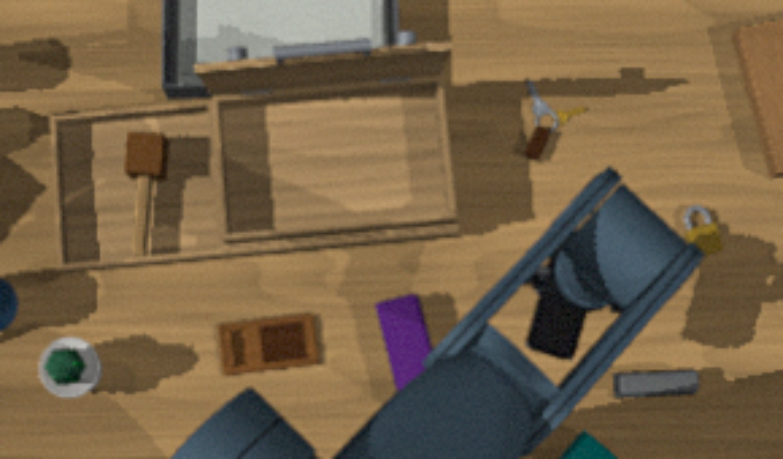

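The case is held (opening 57.4 mm) and the box is open and empty; the keys are near crop (540,140) and the padlock is at (706,235). I place the case, then re-measure and pick the keys.

```bash
python3 - <<'E'
from h import *
p=st(-.005,0,0)
move_ptp(list(p+[0,0,.22]),down(YAW));go(p+[0,0,.09],feed=.12);go(p+[0,0,.0585],feed=.03);info("low")
gripper_to(.08,25);info("rel");go(p+[0,0,.22],feed=.2)
o=find(grab("top","t3"))
c,a,_=o["tag"];a=(a-.44)/2;gripper_to(.05,60)
print("grip tag",c,a)
move_ptp([c[0],c[1],.12],down(a));go([c[0],c[1],.004],feed=.12);info("at")
gripper_to(.005,50);info("grip");go([c[0],c[1],.20],feed=.15);info("lift")
s0=grab("scene","s1");cv2.imwrite("pics/s1.png",cv2.resize(s0[130:330,150:400],None,fx=3,fy=3))
E
```

```text
low 19.5 [0.5975 0.0305 0.0587] F [ 0.3 -1.2 -1.3] open 0.0571 ff 27.2
rel 19.8 [0.5975 0.0305 0.0588] F [-0.6 -1.2  0.1] open 0.0797 ff 0.0
tag [318.6 142.7] 60 [ 0.6339 -0.2463] -0.61 [0.044 0.022]
lock [380.4 178.6] 125 [ 0.4966 -0.4661] -1.27 [0.045 0.039]
grip tag [ 0.63386377 -0.24626116] -0.5252203493050186
at 23.5 [ 0.6346 -0.2466  0.005 ] F [0.1 0.2 1.1] open 0.0505 ff 0.0
grip 23.8 [ 0.6347 -0.2466  0.0053] F [-0.3  0.5  6.6] open 0.0203 ff 47.8
lift 25.3 [ 0.6333 -0.246   0.1987] F [ 0.6  0.1 -0.3] open 0.021 ff 47.2
```

View pics/s1.png

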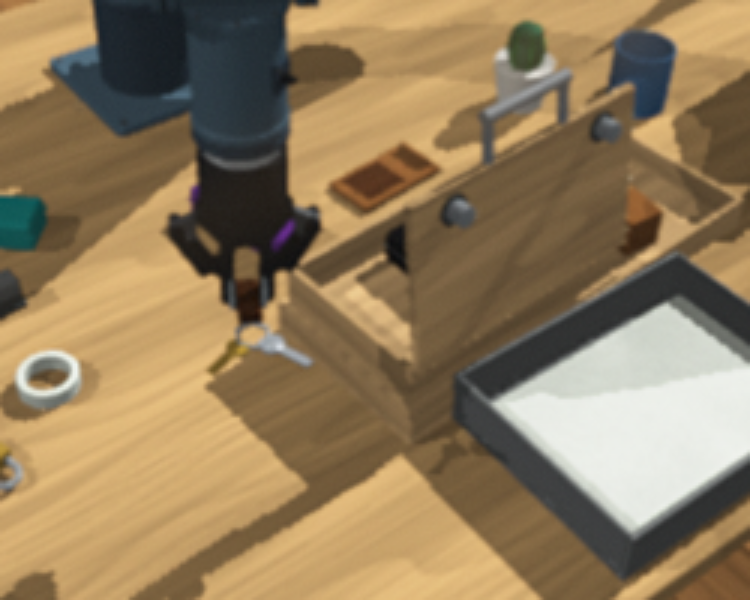

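The keys are held by the tag (crop (250,300)), with the ring and keys pointing forward. I place them, then fetch the padlock.

```bash
python3 - <<'E'
from h import *
p=st(-.035,-.088,0)
move_ptp(list(p+[0,0,.21]),down(YAW));go(p+[0,0,.09],feed=.12);go(p+[0,0,.053],feed=.05);info("low")
gripper_to(.04,50);go(p+[0,0,.21],feed=.2)
o=find(grab("top","t4"))
c,a,_=o["lock"];a=.22;c=c+[.001,-.001];gripper_to(.07,60)
move_ptp([c[0],c[1],.12],down(a));go([c[0],c[1],.004],feed=.12);info("at")
gripper_to(.02,50);info("grip");go([c[0],c[1],.20],feed=.15);info("lift")
im=grab("top","t5");a=cv2.resize(im[110:200,170:330],(800,450),interpolation=cv2.INTER_CUBIC);cv2.imwrite("pics/t5.png",a)
s0=grab("scene","s2");cv2.imwrite("pics/s2.png",cv2.resize(s0,(640,480)))
E
```

```text
low 28.2 [ 0.574  -0.0595  0.0532] F [-0.1 -0.2 -0.8] open 0.0203 ff 57.7
lock [380.5 178.6] 122 [ 0.4968 -0.4661] -1.313 [0.044 0.039]
at 32.6 [ 0.4984 -0.4677  0.005 ] F [0.2 0.2 0.4] open 0.0704 ff 0.0
grip 33.0 [ 0.4983 -0.4677  0.0054] F [0.  0.7 5.9] open 0.0407 ff 51.2
lift 34.4 [ 0.4974 -0.4666  0.1987] F [-0.3 -0.5 -1.6] open 0.0407 ff 50.4
```

View pics/t5.png

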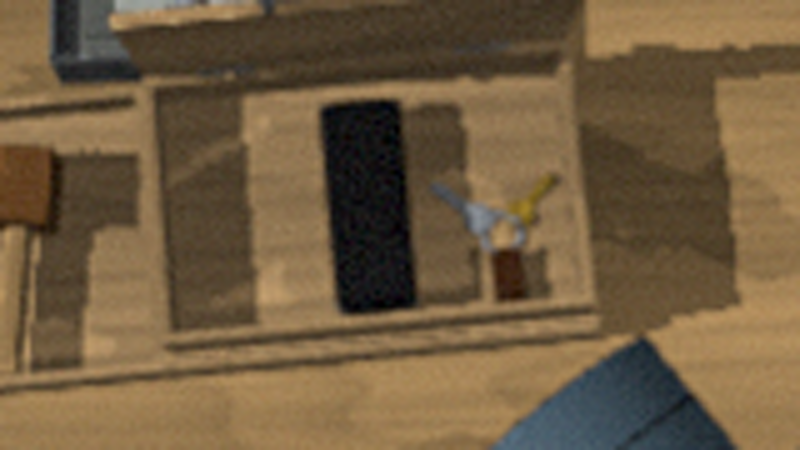

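View pics/s2.png

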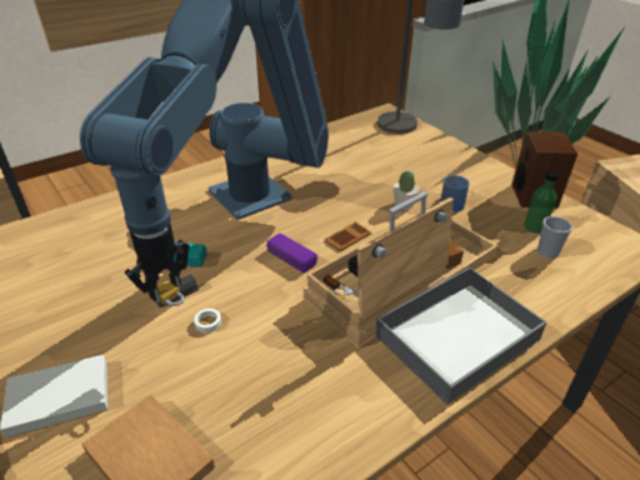

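In the box, the case is at crop (368,205) and the keys are at (508,250), both flat and clear of the walls; the padlock is in the fingers. No fob or carabiner is visible anywhere.

```bash
python3 - <<'E'
from h import *
p=st(-.005,.088,0)
move_ptp(list(p+[0,0,.21]),down(YAW));go(p+[0,0,.09],feed=.12);go(p+[0,0,.053],feed=.05);info("low")
gripper_to(.06,50);go(p+[0,0,.21],feed=.2);go(st(-.35,.05,.3),feed=.25);info()
im=grab("top","t6");a=cv2.resize(im[110:200,130:290],(800,450),interpolation=cv2.INTER_CUBIC);cv2.imwrite("pics/t6.png",a)
E
```

```text
low 38.7 [0.5911 0.1183 0.0532] F [ 0.4 -0.4 -0.6] open 0.0411 ff 50.4
 41.5 [0.25   0.0552 0.2997] F [-0.5 -0.1 -0.2] open 0.0602 ff 0.0
```

View pics/t6.png

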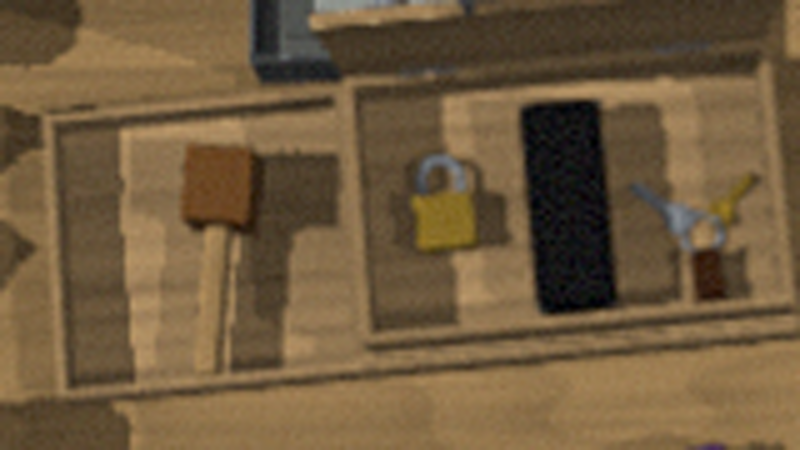

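The padlock (crop (443,200)), case and keys all lie flat in the box. The mallet's head is at (218,188) and its handle end at (210,372). Now I shut the lid.

```bash
python3 - <<'E'
from h import *
y=YAW+np.pi/2
b=bar(1.43)-[0,0,.019]
move_ptp(list(b+[-.01,0,.10]),down(y));gripper_to(.045,25);go(b,feed=.12);info("at");gripper_to(0,25);info("grip")
for a in np.r_[np.arange(1.30,.1,-.13),0.06,0.0,-.008]:
    go(bar(a)-[0,0,.019],feed=.12)
s=info("shut");gripper_to(.04,25);info("rel")
p=read_state()["position"];go(p+[0,0,.15],feed=.2);go(st(-.4,.0,.3),feed=.25)
im=grab("top","t7");cv2.imwrite("pics/t7.png",cv2.resize(im[110:200,130:290],(800,450),interpolation=cv2.INTER_CUBIC))
S=cv2.cvtColor(im,cv2.COLOR_BGR2HSV)[...,1]
for box in[(208,160,226,177),(265,155,283,173)]:
    q=blob(S<60,box);print(q[0],at("top",q[0],.125))
print("handle end",at("top",[(172,184.4),(174.3,157)],.042).round(4).tolist(),"head",at("top",[(130+x/5,110+y/5) for x,y in[(187,147),(255,150),(250,228),(182,222)]],.056).round(4).tolist())
print(st(-.07,.1,0),st(-.07,-.1,0))
E
```

```text
at 44.4 [0.669  0.0357 0.3124] F [-0.5  0.4  0.2] open 0.0451 ff 0.0
grip 44.8 [0.6694 0.0357 0.3126] F [1.9 0.7 4.3] open 0.0131 ff 24.5
shut 49.7 [0.4598 0.0203 0.0784] F [ 1.6  0.9 -1.7] open 0.0128 ff 26.4
rel 50.1 [0.4593 0.0204 0.0781] F [-0.5 -0.1 -0. ] open 0.0401 ff 0.0
[215.5 169. ] [[0.52296428 0.12406354 0.125     ]]
[273.5        163.62962963] [[ 0.53755401 -0.0735232   0.125     ]]
handle end [[0.4863, 0.2867, 0.042], [0.5859, 0.2789, 0.042]] head [[0.648, 0.3019, 0.056], [0.6446, 0.2527, 0.056], [0.5875, 0.2561, 0.056], [0.593, 0.305, 0.056]]
[0.52514593 0.12549936 0.        ] [ 0.53973297 -0.07396797  0.        ]
```

View pics/t7.png

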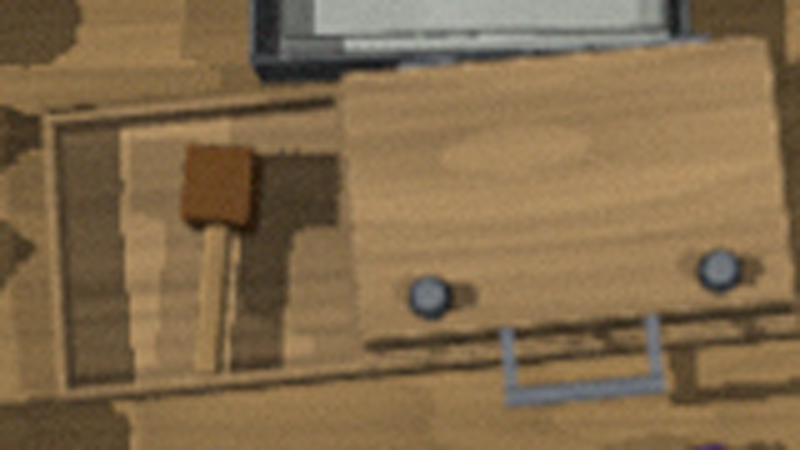

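The lid is shut with both pins standing (crop (430,297) and (718,270)). Next I take the mallet and press each pin home with its striking face.

```bash
python3 - <<'E'
from h import *
gy=-.075;g=np.array([.5715,.2808,0])
gripper_to(.05,110)
move_ptp(list(g+[0,0,.16]),down(gy));go(g+[0,0,.013],feed=.1);info("at")
gripper_to(.005,110);s=info("grip");z0=s["position"][2]
assert s["opening"]>.014
go(g+[0,0,.06],feed=.08);go(g+[0,0,.23],feed=.15);info("lift")
u=lambda u:z0+u-.006
def hit(y):
    p=st(-.07-.050,y,0)
    move_ptp(list(p+[0,0,u(.19)]),down(YAW));go(p+[0,0,u(.135)],feed=.1);f0=info("above")["contact_force"][2]
    for h in np.arange(.127,.1015,-.0015):
        go(p+[0,0,u(h)],feed=.04);s=read_state();f=s["contact_force"][2]-f0
        print(round(h,4),round(s["position"][2]-z0+.006,4),round(f,1),end=" | ")
        if abs(f)>40:break
    print();go(p+[0,0,u(.19)],feed=.15);info("up")
hit(.1);hit(-.1)
s0=grab("scene","s3");cv2.imwrite("pics/s3.png",cv2.resize(s0[130:300,220:420],None,fx=3.5,fy=3.5,interpolation=cv2.INTER_CUBIC))
E
```

```text
at 56.3 [0.572  0.281  0.0138] F [ 0.3 -0.4 -0.5] open 0.0499 ff 0.0
grip 56.7 [0.5726 0.2819 0.0143] F [0.1 4.4 5.3] open 0.0162 ff 107.5
lift 58.7 [0.5709 0.2806 0.2287] F [-0.2 -0.1 -4. ] open 0.016 ff 108.2
above 60.2 [0.4759 0.1222 0.1436] F [ 0.4 -0.3 -3.1] open 0.0164 ff 108.2
0.127 0.1269 -0.4 | 0.1255 0.1255 0.0 | 0.124 0.1239 -1.2 | 0.1225 0.1224 0.1 | 0.121 0.1212 3.7 | 0.1195 0.1196 5.0 | 0.118 0.1179 5.1 | 0.1165 0.1163 4.4 | 0.115 0.1149 4.3 | 0.1135 0.1134 5.4 | 0.112 0.1119 5.1 | 0.1105 0.1104 6.0 | 0.109 0.1089 5.5 | 0.1075 0.1085 15.7 | 0.106 0.1081 24.8 | 0.1045 0.1077 33.8 | 0.103 0.1064 38.0 | 
up 65.3 [0.4747 0.1218 0.197 ] F [-0.4 -0.7 -3.7] open 0.0161 ff 109.1
above 66.8 [ 0.4903 -0.0773  0.1437] F [ 0.1  0.2 -3.4] open 0.0161 ff 109.1
0.127 0.1269 -0.4 | 0.1255 0.1255 0.4 | 0.124 0.1239 -0.1 | 0.1225 0.1224 -0.4 | 0.121 0.1212 1.4 | 0.1195 0.1198 5.9 | 0.118 0.1181 5.4 | 0.1165 0.1165 5.1 | 0.115 0.1149 4.9 | 0.1135 0.1134 5.3 | 0.112 0.1119 5.3 | 0.1105 0.1104 5.4 | 0.109 0.109 5.9 | 0.1075 0.1076 7.6 | 0.106 0.1072 17.6 | 0.1045 0.1068 26.0 | 0.103 0.1064 34.7 | 
up 71.9 [ 0.4889 -0.0771  0.1967] F [ 0.7  0.3 -3.9] open 0.0162 ff 109.0
```

View pics/s3.png

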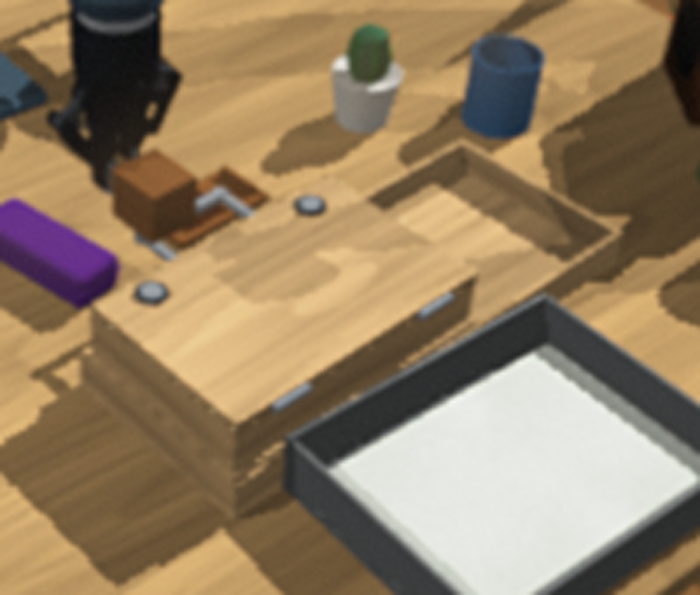

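Both pins are flush-low (crop (150,292) and (310,204)), and the force jump confirms they bottomed. Now I return the mallet.

```bash
python3 - <<'E'
from h import *
gy=-.075;g=np.array([.5715,.2808,0])
p=read_state()["position"];go([*p[:2],.26],feed=.2)
move_ptp(list(g+[0,0,.23]),down(gy));go(g+[0,0,.04],feed=.12);go(g+[0,0,.0138],feed=.03);info("down")
gripper_to(.05,60);sleep(.3);info("rel")
go(g+[0,0,.2],feed=.12);go([.3,-.1,.35],feed=.25);sleep(.3)
im=grab("top","t8");cv2.imwrite("pics/t8.png",cv2.resize(im[100:240,130:400],None,fx=2.9,fy=2.9,interpolation=cv2.INTER_CUBIC))
s0=grab("scene","s4");cv2.imwrite("pics/s4.png",cv2.resize(s0[130:300,220:420],None,fx=3.5,fy=3.5,interpolation=cv2.INTER_CUBIC))
E
```

```text
down 76.5 [0.5726 0.2809 0.0141] F [ 6.3  0.1 -1.5] open 0.0163 ff 109.3
rel 77.3 [0.5714 0.2808 0.0138] F [-0.2 -0.2  0.2] open 0.05 ff 0.0
```

View pics/t8.png

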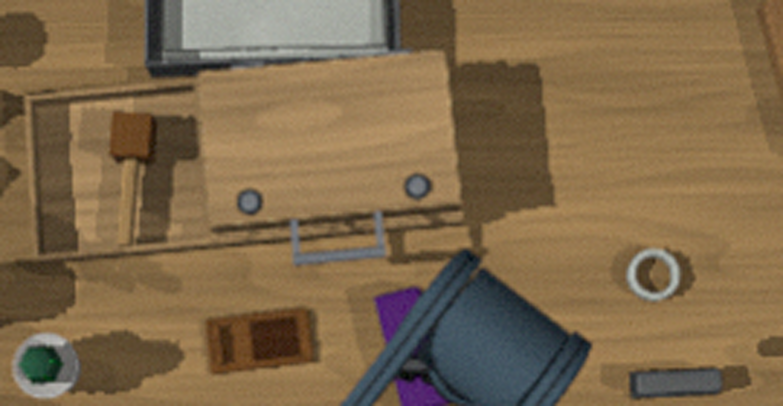

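View pics/s4.png

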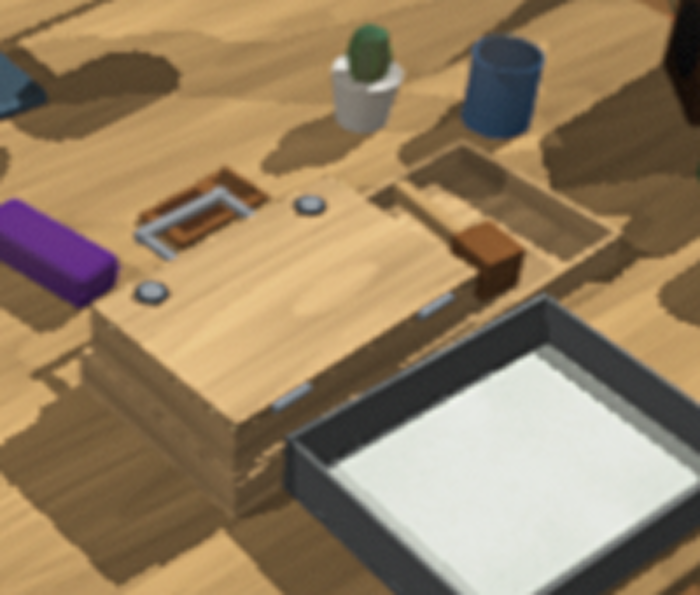

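The mallet is back in the tray at scene crop (488,260). I check that it sits level by comparing with the first pictures.

```bash
python3 - <<'E'
from h import *
A=np.load("pics/scene0.npy")[170:225,325:380];B=np.load("pics/s4.npy")[170:225,325:380]
cv2.imwrite("pics/cmp.png",cv2.resize(np.hstack([A,B]),None,fx=7,fy=7,interpolation=cv2.INTER_CUBIC))
for f in("top0","t8"):
    H,S,V=cv2.split(cv2.cvtColor(np.load(f"pics/{f}.npy"),cv2.COLOR_BGR2HSV));b=blob((S>150)&(V<135),(155,125,190,162));print(f,b[0],b[1])
print(proj("scene",[[.484,.2867,.042],[.59,.28,.042]]).round(1))
E
```

```text
top0 [173.66956522 147.13478261] 230
t8 [175.35371179 146.62445415] 229
[[332.4 180.6]
 [351.9 196. ]]
```

View pics/cmp.png

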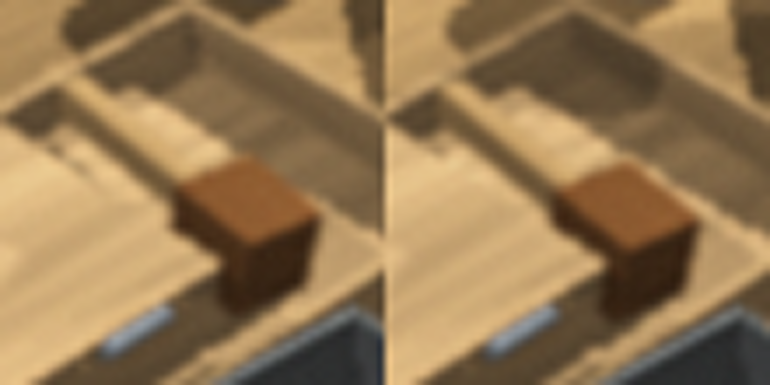

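Before (left) and after (right), the mallet looks the same: head flat on the floor, handle level, moved only a few millimetres. I hand the job in.

```bash
python3 -c "
from cell import *
print(finish_job())"
```

```text
the job is handed in; nothing more can be done
None
```

The job is handed in: the sunglasses case, keys and padlock are in the shut box, both pins are driven home with the mallet, and the mallet is standing on its head in the tray; I saw no carabiner or door fob, and the hand-in call gave no verdict.

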